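# Advance the counting turntable by one cup

## Task

Bring the next capped cup under the counting head of the turntable: push the locking lever outwards by its upright peg until it is clear of the hand wheel's notched disc, push the hand wheel by its upright handle clockwise (seen from above) through exactly one full turn, then push the lever back in until its tooth is fully seated in the notch again. Only push with the fingertips or the outside of the fingers: nothing is gripped or lifted. Let the wheel alone move the platter, and do not touch the platter or its cups or disturb the loose things beside it.

Things in the scene. Friction and masses are not known exactly. Their poses are not given: they have to be found in the camera images.
- counter: fixed white casing of the turntable, 450 x 190 mm, top 34 mm above the worktop. Origin on the worktop under the hand wheel's upright axis; x runs along the casing, away from the robot, to the platter; y is to the left. The counting head, a metal cylinder 61 mm across, hangs 120 to 258 mm high over the point 270 mm along x; behind it stands its column, 330 mm along x
- wheel (a joint): turn of the hand wheel in rad, 0 at the start (locked), growing clockwise from above and counting on past a full turn (6.28). Friction about 0.07 N m: it stays where it is left. One turn moves the platter one cup, the other way round. The lever's round tooth locks the one notch in the disc under the wheel; pushed in, it draws the wheel into line if the notch is within 0.1 rad
- handle_top (a point): top centre of the wheel's upright black handle, 125 mm above the worktop. The handle is round, 20 mm in diameter, rises 48 mm above the rim, and its axis is 50 mm from the wheel's; at the start, and after one turn, it stands on the wheel's +y (left) side in counter's frame
- wheel_axis (a point): point on the upright axis of the black three-spoke hand wheel, at mid-height of its rim, 70 mm above the worktop. The wheel measures 113 mm over the rim; rim top at 77 mm; under it is a steel disc, 91 mm across, with the notch
- lever (a joint): swing of the locking lever in rad: 0 = tooth fully in the notch (the start), growing as it swings outwards (peg to -y of counter), stop at 0.32; from 0.27 the tooth is well clear of the disc. It stays where it is left; about 1 N at the peg moves it. With the notch out of line it cannot close
- peg_top (a point): top centre of the lever's upright black peg, 93 mm above the worktop; the peg is 14 mm across, 48 mm tall, free on all sides. The steel lever lies 44 mm above the worktop, right of the wheel; its upright pivot is at (45, -47) mm in counter's frame, the peg at (-70, -80) mm when locked, 120 mm from the pivot
- platter: round aluminium turntable plate, 206 mm across, top 48 mm above the worktop, carrying six capped cups between short steel pins; origin on its upright axis (200 mm along x of counter) at worktop height
- station (a point): fixed point of the casing under the counting head, where the axis of a counted cup stands (78 mm above the worktop)
- cup0: capped cup, 61 mm across, 63 mm tall, blue lid, standing on the platter under the counting head at the start; origin under its centre; its top is 111 mm above the worktop
- cup1: the next cup, alike, one place to the right of the counting head at the start; at the end it shall stand under the head; origin under its centre
- cup2: third cup, alike, on the platter's right near side; origin under its centre
- cup3: fourth cup, alike, on the platter nearest the wheel at the start; origin under its centre
- cup4: fifth cup, alike, on the platter's left near side; origin under its centre
- cup5: sixth cup, alike, one place to the left of the head at the start; origin under its centre
- spare_cup: loose capped cup, 61 mm across, 63 mm tall, standing on the worktop left of the turntable; origin under its centre; to be left alone
- spare_lid: loose blue lid, 61 mm across, 14 mm tall, lying on the worktop left of the turntable; origin under its centre; to be left alone
- marker: loose felt marker, 133 mm long, 21 mm thick, lying on the worktop right of the turntable, along its own y; origin under its centre; to be left alone
Mind the look-alikes: they are no part of the job. What is shaped like the cup2 but orange or pink is not meant. What is shaped like the cup5 but yellow is not meant.

How it is judged:
By the outcome, as a careful person would: the job done as asked, in the order asked, and still so for the second after the job is handed in, with the robot touching nothing.
It also fails if it takes over 58 s, if anything falls off the work surface, if the arm or the gripper's body presses on something with over 40 N, if the wrist force passes 120 N, or if a joint passes its speed limit or range.

## Robot

A 7-joint arm with a two-finger parallel gripper is mounted at the origin on a cart in front of the work surface, level with it; the furniture and walls round the work are solid. World frame = base frame: x ahead of the robot, y to its left, z up, the work surface at z = 0. Lengths are in m, angles in rad, forces in N, time in s.
With the tool pointing down it reaches from about 0.4 to 0.85 m from the base axis. Payload 6.9 kg.
Tool frame: the origin (TCP) lies midway between the tips of the shut fingers; the grasp point (between the pads) lies robot.grip_depth behind it (robot.grip_depth is the distance from the TCP to the grasp point, in m); z points along the fingers, y is the direction in which the jaws open and shut (so a half turn about z gives the same grasp; the last joint's range is limited). The gripper opens to 85 mm and grips with 20 to 120 N. Pads are 22 mm wide; open, the fingers measure 114 mm over their backs; the gripper's body (76 mm by 85 mm) begins 54 mm behind the grasp point. The pads swing forward as they close: fully open they stand 13 mm farther back than shut.
Start: joints at [1.248, 0.507, -0.238, 1.5, 0.126, 1.149, -0.155], TCP at [0.259, -0.569, 0.231] pointing down, gripper open.
Joint ranges: [-3.08, 3.08], [-0.24, 2.05], [-1.43, 1.35], [0, 2.5], [-1.52, 4.66], [0.17, 1.96], [-2.89, 2.89]. Speed limits (rad/s): [2.39, 2.39, 3.14, 3.14, 3.14, 3.14, 3.14].

## Interface

Orientations are given as a rotation vector (axis times angle).
In Python, from station import robot gives the robot as it stands. Calls block until the motion is done:
- robot.goto(position, orientation): joint-space move of the TCP to a pose.
- robot.servo_line(position, attitude=None, feed=0.15, contact_N=None): straight line of the TCP; attitude=None keeps the orientation; feed is the mean speed in m/s. With contact_N (N) it stops when the force on the tool has changed by that much, and returns True; else False.
- robot.goto_joints(angles): joint-space move.
- robot.set_gripper(opening): opening from 0.0 (shut) to 1.0 (fully open); the grip force is fixed at half the most; returns when the fingers have stopped.
- robot.sleep(seconds).
- robot.ik(position, orientation): joint angles nearest the present ones, or None.
- robot.observe(): the state.
- robot.snapshot(name): name is "scene" or "side" or "wrist"; returns a dict with "color" (400x640x3 uint8, red, green, blue), "fx", "fy", "cx", "cy" (pixels), "extrinsics" (4x4, takes a point from camera to world coordinates); the wrist camera has in their place "T_tool_cam" (4x4, takes a point from camera to tool coordinates, whose origin is the TCP and whose axes are the flange's). Camera axes: x right, y down, z forward; pixel columns grow to the right and rows downward; lengths in m; the calibration is good to about 2 mm. A picture is of the moment at which its call begins: read the wrist's pose just before it. There is no depth.
A pose or a line that the arm cannot do raises robot.IKError and nothing moves.
- robot.sign_off(): hands the job in, once; it reports no verdict.
Trained networks look in a picture, given as the dict that the camera call returned (one of the last four; its "shot" number tells which), for a name from the list of things; names that differ only in an ending like _2 or _b are one class to them, and where a whole thing is asked for, a point or a joint stands for the part that bears it (a point fixed in the world has none). Each returns a list of dicts, best first, with "score" (0 to 1); they miss things now and then, are a little off and sometimes report something else, mostly with a low value. They report only what shows in the picture. A call takes as long as a camera call. They do not tell look-alikes from the thing itself.
- robot.find_in(picture, thing): "box" ([left, top, width, height] as shares, 0 to 1, of the picture: columns of its width, rows of its height, round what is visible of it).
- robot.silhouettes(picture, thing): "mask" (400x640 bool, what is visible of it) and "box" ([left, top, width, height] as shares, 0 to 1, of the picture: columns of its width, rows of its height, round what is visible of it).
The state is a dict: "clock": time; "q": joint angles; "joint_velocities": joint speeds; "effort": joint torques, N m; "eef_pos": TCP position; "orientation": TCP orientation; "force": force on the tool from outside, world axes, zero at the start; "torque": the same for the moment, N m; "width": opening from 0.0 (shut) to 1.0 (fully open).
Only numpy, scipy, OpenCV 4.12 (cv2) and the standard library are available. Lean on these libraries where they do the work, as an engineer would, in place of code of your own. Each camera call takes 0.05 s, during which the arm holds its last target. There are 200 camera calls.

## Working session

There is one attempt and no reset: what is moved stays moved. The work goes in short steps, each a Python script; the robot and the scene stay as the last script left them, time stands still between calls to the robot, and variables do not carry over. Pictures are saved under pics/ and viewed, about 8 in all and at most 12, crops included, and the job is handed in when it is done.

```bash
ls; mkdir -p pics; python3 - <<'E'
from station import robot
import cv2,numpy as np
o=robot.observe();print(o['clock'],o['eef_pos'],o['orientation'],o['width'],robot.grip_depth)
for n in("scene","side"):
    p=robot.snapshot(n);cv2.imwrite(f"pics/{n}0.png",p["color"][:,:,::-1])
    print(n,p["fx"],p["fy"],p["cx"],p["cy"],np.round(p["extrinsics"],4).tolist())
    for t in("wheel","handle_top","peg_top","lever","platter","station","counter"):
        try:
            for d in robot.find_in(p,t)[:2]:
                b=np.array(d["box"])*[640,400,640,400];print(t,round(d["score"],2),b.round(1))
        except Exception as e: print(t,e)
E
```

```text
pics
0.0 [ 0.25901247 -0.56826573  0.23044352] [-3.06835533e+00 -6.66509519e-01  6.31575636e-04] 1.0013281074059797 0.0187
scene 398.4694237957703 398.4694237957703 321.9018397669099 196.71565566198927 [[-0.5858, -0.5493, 0.5959, 0.0381], [-0.8104, 0.3992, -0.4287, 0.2015], [-0.0024, -0.7341, -0.679, 0.6716], [0.0, 0.0, 0.0, 1.0]]
wheel 0.56 [328.1 182.1  51.   43.4]
handle_top 0.7 [326.3 182.4  49.2  40. ]
handle_top 0.57 [253.8  62.3 157.  199.3]
peg_top 0.88 [353.8 189.4  49.2  30.3]
lever 0.75 [352.8 191.7  52.5  26.3]
lever 0.58 [276.2 144.6  28.4  39.6]
platter 0.85 [270.  137.   78.8  53.5]
station 0.89 [256.8  62.  152.1 199.4]
counter 0.69 [255.7  60.  157.  204.3]
side 388.51089910327096 388.51089910327096 319.74530981883555 197.32065452112042 [[-0.8939, -0.134, 0.4277, 0.1798], [-0.4477, 0.3156, -0.8366, 0.5737], [-0.0229, -0.9394, -0.3421, 0.3983], [0.0, 0.0, 0.0, 1.0]]
wheel 0.6 [323.4 186.8  47.   34.8]
wheel 0.49 [287.2 177.2  25.   23. ]
handle_top 0.85 [322.2 185.7  46.8  36.1]
peg_top 0.59 [355.1 189.6  37.   21.4]
lever 0.72 [370.9 192.2  17.2  16.5]
platter 0.93 [243.2 183.3  74.7  30.5]
platter 0.55 [257.8 270.1  35.3  22.4]
station 0.56 [218.8 111.2 179.7 139. ]
counter 0.82 [218.3 116.5 179.3 133. ]
counter 0.41 [325.3 184.7  43.2  38.8]
```

```bash
python3 - <<'E'
import cv2,numpy as np
a=cv2.imread("pics/scene0.png")[50:280,220:440];b=cv2.imread("pics/side0.png")[100:300,200:420]
a=cv2.resize(a,None,fx=2.6,fy=2.6,interpolation=3)
cv2.imwrite("pics/a.png",cv2.resize(cv2.imread("pics/scene0.png")[50:275,190:490],(800,600),interpolation=3));cv2.imwrite("pics/b.png",cv2.resize(cv2.imread("pics/side0.png")[90:315,170:470],(800,600),interpolation=3))
E
```

```text
(no output)
```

View pics/a.png

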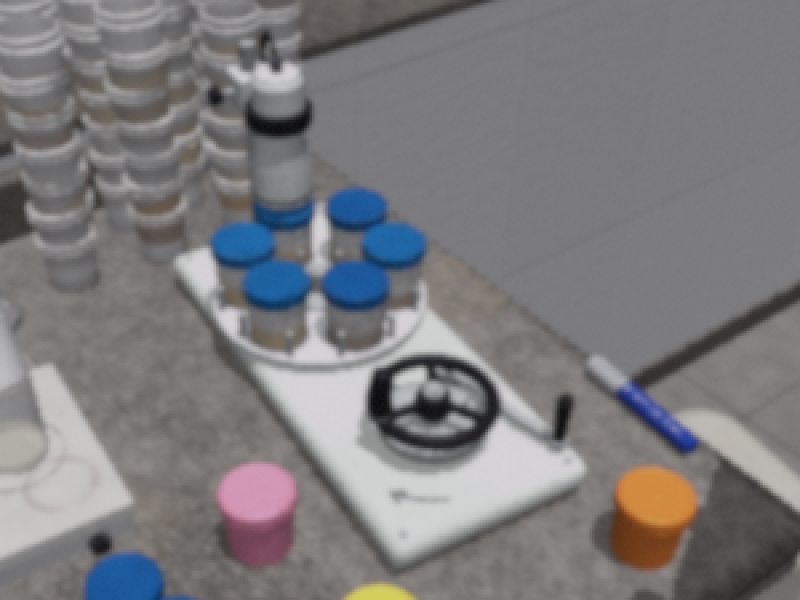

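View pics/b.png

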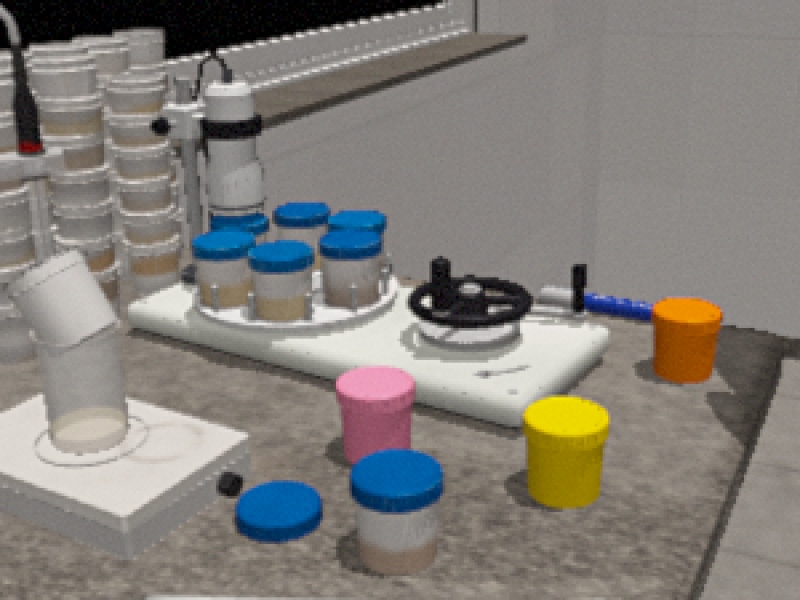

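Scene crop (2.67×, offset 190,50): the hub is at about (433,395), the handle top at (381,372), the peg top at (564,397), and six blue lids sit on the platter. The side crop (offset 170,90) shows the peg top at (580,267) and the handle top at (440,260). The orange, pink and yellow cups are loose and stand outside. Next I fit the counter pose to these points.

```bash
cat > h.py <<'E'
import numpy as np
from scipy.optimize import least_squares
E={"scene":(398.4694,321.902,196.7157,np.array([[-0.5858,-0.5493,0.5959,0.0381],[-0.8104,0.3992,-0.4287,0.2015],[-0.0024,-0.7341,-0.679,0.6716],[0,0,0,1]])),
"side":(388.5109,319.7453,197.3207,np.array([[-0.8939,-0.134,0.4277,0.1798],[-0.4477,0.3156,-0.8366,0.5737],[-0.0229,-0.9394,-0.3421,0.3983],[0,0,0,1]]))}
def proj(P,f,cx,cy,T):
    c=(np.atleast_2d(P)-T[:3,3])@T[:3,:3]
    return np.c_[f*c[:,0]/c[:,2]+cx,f*c[:,1]/c[:,2]+cy]
def world(p,L):
    c,s=np.cos(p[2]),np.sin(p[2]);L=np.atleast_2d(L)
    return np.c_[p[0]+c*L[:,0]-s*L[:,1],p[1]+s*L[:,0]+c*L[:,1],L[:,2]]
E
python3 - <<'E'
from h import *
cup=lambda k:(0.2+.07*np.cos(-k*np.pi/3),.07*np.sin(-k*np.pi/3),.111)
L=np.array([(0,.05,.125),(-.07,-.08,.093)]+[cup(k) for k in range(1,6)])
o={"scene":np.array([(381,372),(564,397),(357,207),(393,243),(357,284),(277,284),(243,243)])/2.6667+[190,50],
"side":np.array([(440,260),(580,267),(302,212),(357,220),(351,242),(281,256),(223,243)])/2.6667+[170,90]}
for k in(["scene"],["side"],["scene","side"]):
    r=least_squares(lambda p:np.concatenate([(proj(world(p,L),*E[n])-o[n]).ravel() for n in k]),[.6,-.2,0],loss="soft_l1")
    print(k,r.x.round(4)); 
    for n in k: print((proj(world(r.x,L),*E[n])-o[n]).round(1).tolist())
E
```

```text
['scene'] [ 0.5131 -0.2227 -0.1139]
[[0.4, 1.2], [1.3, 2.2], [-0.2, -0.6], [0.5, -0.3], [-0.6, -0.8], [-0.6, -0.9], [-0.6, -0.6]]
['side'] [ 0.5077 -0.2072 -0.115 ]
[[1.0, 1.2], [2.0, 0.6], [-0.2, -0.9], [0.1, -0.4], [-0.4, -0.6], [-0.8, -1.4], [-0.9, -0.8]]
['scene', 'side'] [ 0.5139 -0.2211 -0.1133]
[[-0.5, 1.3], [0.5, 2.3], [-0.9, -0.5], [-0.3, -0.2], [-1.4, -0.7], [-1.4, -0.8], [-1.3, -0.5]]
[[1.1, -1.0], [1.2, -1.4], [0.4, -2.3], [0.4, -2.0], [0.1, -2.4], [0.1, -3.3], [0.3, -2.5]]
```

```bash
cat >> h.py <<'E'
def down(phi): return np.pi*np.array([np.cos(phi/2),np.sin(phi/2),0])
E
python3 - <<'E'
from h import *
from station import robot
import cv2
from scipy.spatial.transform import Rotation as R
o=robot.observe();p=robot.snapshot("wrist");print(np.round(p["T_tool_cam"],3).tolist(),p["fx"],p["cx"],p["cy"])
robot.set_gripper(0.0)
C=np.array([.5139,-.2211,-.1133])
T=p["T_tool_cam"]; Rw=R.from_rotvec(down(-.113)).as_matrix()
off=Rw@T[:3,3]; ax=Rw@T[:3,2];print(off,ax)
# camera looks at point (-.02,-.01,.09) from TCP height .30
g=world(C,(-.02,-.01,.09))[0]; z=.28
d=(z+off[2]-g[2])/(-ax[2]); pos=np.array([g[0]-ax[0]*d-off[0],g[1]-ax[1]*d-off[1],z]);print(pos)
robot.goto(pos,down(-.113))
o=robot.observe();p=robot.snapshot("wrist");print(o['clock'],o['eef_pos'],o['width'])
cv2.imwrite("pics/w1.png",p["color"][:,:,::-1])
np.savez("w1.npz",pos=o['eef_pos'],rot=o['orientation'],T=p["T_tool_cam"],k=[p["fx"],p["cx"],p["cy"]])
A=np.eye(4);A[:3,:3]=R.from_rotvec(o['orientation']).as_matrix();A[:3,3]=o['eef_pos'];A=A@T
L=[(0,0,.07),(0,.05,.125),(-.07,-.08,.093)]
print(proj(world(C,L),p["fx"],p["cx"],p["cy"],A).round(1).tolist())
E
```

```text
[[-0.0, -0.952, -0.307, 0.079], [1.0, -0.0, -0.0, -0.0], [0.0, -0.307, 0.952, -0.142], [0.0, 0.0, 0.0, 1.0]] 346.3338948092117 316.08400979996924 197.08906492319372
[ 0.07890108 -0.00884011  0.142034  ] [-0.30464826  0.03478999 -0.95182934]
[ 0.52026938 -0.23207068  0.28      ]
3.1917 [ 0.51972306 -0.23340343  0.27981816] 0.0028326965226569607
[[305.1, 172.6], [247.2, 187.4], [381.9, 243.1]]
```

View pics/w1.png

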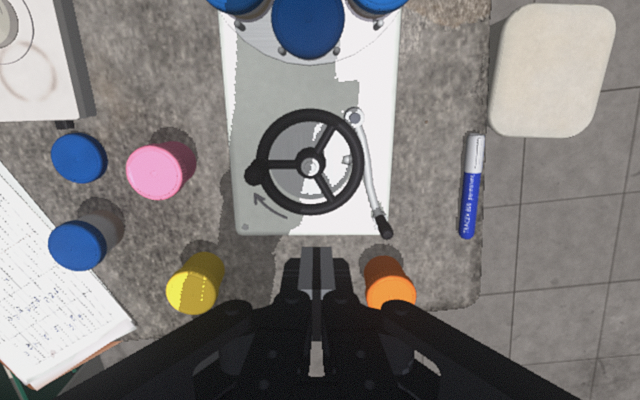

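The wrist view shows the hub at about (310,163), the handle at (254,174), the peg at (386,232) and the lever pivot at (353,117). I'll zoom in to read these better.

```bash
python3 - <<'E'
import cv2
cv2.imwrite("pics/w1z.png",cv2.resize(cv2.imread("pics/w1.png")[100:250,220:420],None,fx=4,fy=4,interpolation=cv2.INTER_CUBIC))
E
```

```text
(no output)
```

View pics/w1z.png

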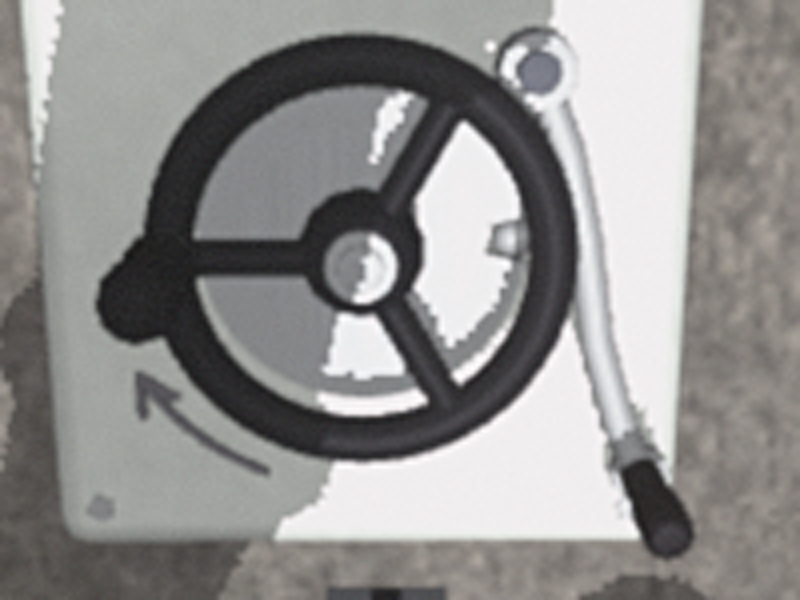

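In the zoom (4×, offset 220,100) the rim centre is at (362,247), the handle top at (135,305), the peg top at (668,532) and the pivot at (538,70). I refit the pose from these.

```bash
python3 - <<'E'
from h import *
from scipy.spatial.transform import Rotation as R
d=np.load("w1.npz");A=np.eye(4);A[:3,:3]=R.from_rotvec(d['rot']).as_matrix();A[:3,3]=d['pos'];A=A@d['T']
L=np.array([(0,0,.07),(0,.05,.125),(-.07,-.08,.093),(.045,-.047,.055)])
o=np.array([(362,247),(135,305),(668,532),(538,70)])/4+[220,100]
r=least_squares(lambda p:(proj(world(p,L),*d['k'],A)-o).ravel(),[.51,-.22,-.11])
print(r.x.round(4),(proj(world(r.x,L),*d['k'],A)-o).round(1).tolist())
print(world(r.x,L).round(4).tolist())
E
```

```text
[ 0.5237 -0.2272 -0.1114] [[-0.3, 0.8], [-1.2, -0.3], [0.8, 0.6], [0.9, -0.9]]
[[0.5237, -0.2272, 0.07], [0.5293, -0.1776, 0.125], [0.4452, -0.299, 0.093], [0.5632, -0.279, 0.055]]
```

```bash
cat >> h.py <<'E'
C=np.array([.5237,-.2272,-.1114])
YL=C[2]+.42
def peg(th):
    c,s=np.cos(th),np.sin(th); return np.array([.045-.115*c+.033*s,-.047-.115*s-.033*c])
nl=np.array([np.sin(.42),-np.cos(.42)])  # outward push direction, local
def W(l,z): return world(C,(l[0],l[1],z))[0]
E
cat > wfit.py <<'E'
from h import *
import cv2
from scipy.spatial.transform import Rotation as R
def look(robot,name,crop=None,f=3):
    o=robot.observe();p=robot.snapshot("wrist")
    A=np.eye(4);A[:3,:3]=R.from_rotvec(o['orientation']).as_matrix();A[:3,3]=o['eef_pos'];A=A@p['T_tool_cam']
    K=(p['fx'],p['cx'],p['cy'],A); im=p['color'][:,:,::-1]
    if crop: im=cv2.resize(im[crop[1]:crop[3],crop[0]:crop[2]],None,fx=f,fy=f,interpolation=cv2.INTER_CUBIC)
    cv2.imwrite(f"pics/{name}.png",im); return K
E
python3 - <<'E'
from wfit import *
from station import robot
f0=robot.observe()['force']
g=.0215
robot.goto(W(peg(0)-nl*.034,.13),down(YL))
robot.servo_line(W(peg(0)-nl*.034,.062)); print(robot.observe()['clock'],robot.observe()['eef_pos'],robot.observe()['force']-f0)
for th in(.0,.15,.295):
    robot.servo_line(W(peg(th)-nl*g,.062),feed=.06); print(th,robot.observe()['eef_pos'],robot.observe()['force']-f0)
b=robot.snapshot("side")
robot.servo_line(W(peg(.295)-nl*(g+.012),.062),feed=.1)
robot.servo_line(W(peg(.295)-nl*(g+.012),.16),feed=.2)
robot.goto(np.array([.5197,-.2334,.28]),down(-.113))
K=look(robot,"w2",(220,100,420,250),4)
for th in(.25,.295,.32): print(th,(proj(W(peg(th),.093),*K)-[220,100])*4)
print(robot.observe()['clock'])
E
```

```text
4.575 [ 0.43622309 -0.26651661  0.06290937] [-0.45630127  0.55967465 -0.26009752]
0.0 [ 0.43904351 -0.27929278  0.06250031] [ 0.60033247  0.14798083 -0.09384182]
0.15 [ 0.44306169 -0.29631101  0.06189338] [-0.2812953   0.89195705  0.08214283]
0.295 [ 0.4497671  -0.31228868  0.06192737] [-0.50485903  0.37609928 -0.49214036]
0.25 [[782.41759694 490.74341756]]
0.295 [[801.47370492 480.41188667]]
0.32 [[811.91241839 474.32541233]]
7.5
```

View pics/w2.png

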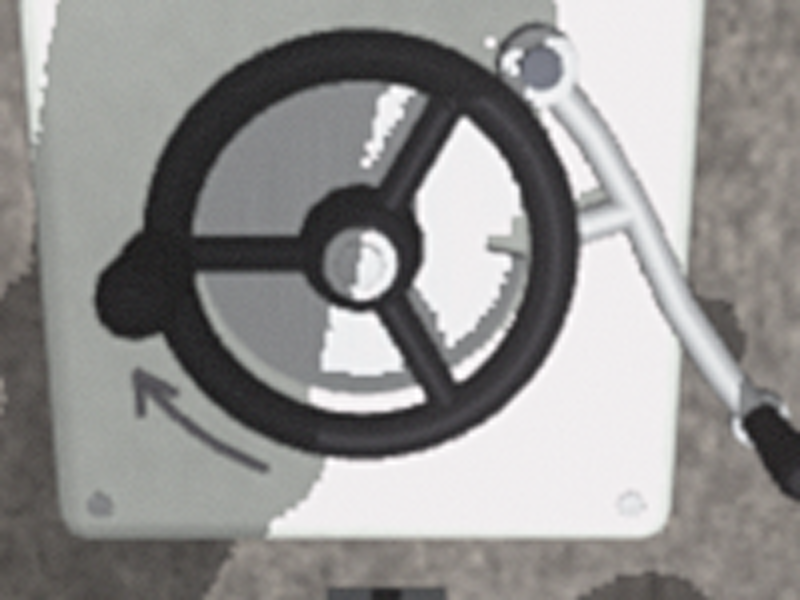

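The lever is at about 0.3 rad: the peg is near (795,480) in the crop against a prediction of (801,480) for 0.295. The tooth is out of the disc. Next I turn the wheel to about 0.15 rad short of a full turn and look again.

```bash
cat >> h.py <<'E'
def wt(a,gap=0,hx=.011,hy=.0145):
    t=np.array([np.sin(a),-np.cos(a)]);f=np.clip(1.6*t,-1,1)
    return .05*np.array([np.cos(a),np.sin(a)])-(.010+gap)*t-f*[hx,hy]
E
python3 - <<'E'
from wfit import *
from station import robot
Z=.091;D=down(C[2])
A=np.radians(np.r_[90:-261.1:-13])
assert all(robot.ik(W(wt(a),Z),D) is not None for a in A)
robot.goto(W(wt(A[0],.012),.17),D)
robot.servo_line(W(wt(A[0],.012),Z))
f0=robot.observe()['force'];mx=0
for a in A:
    robot.servo_line(W(wt(a),Z),feed=.1)
    o=robot.observe();f=np.linalg.norm(o['force']-f0);mx=max(mx,f)
    if f>20: print("force",a,o['force']-f0);break
print(a,mx,o['clock'],o['eef_pos'],W(wt(a),Z))
robot.servo_line(W(wt(a,.015),Z))
robot.servo_line(W(wt(a,.015),.17),feed=.2)
robot.goto(np.array([.5197,-.2334,.28]),down(-.113))
K=look(robot,"w3",(210,80,430,250),3.6)
for r in(0,.1,.157,.2):
    b=np.pi/2+r; print(r,(proj(W(.05*np.array([np.cos(b),np.sin(b)]),.125),*K)-[210,80])*3.6)
print(robot.observe()['clock'])
E
```

```text
-4.5553093477052 2.1542002900985344 16.5083 [ 0.50027687 -0.17988259  0.09097132] [ 0.50009196 -0.18009271  0.091     ]
0 [[152.94853472 344.24735106]]
0.1 [[155.16059521 363.96172256]]
0.157 [[157.31106901 375.03404076]]
0.2 [[159.35167215 383.2811027 ]]
17.925
```

View pics/w3.png

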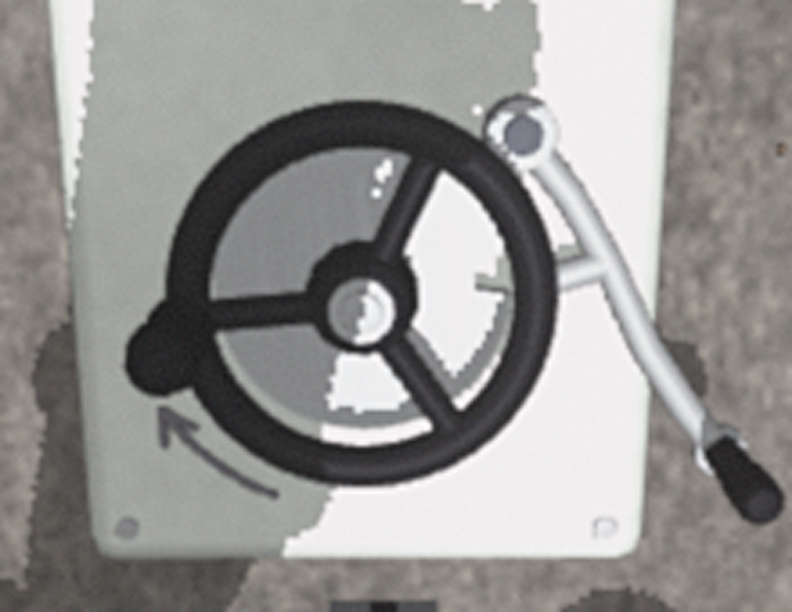

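The handle top is at (160,358) against a home position of about (155,344), and the spoke is tilted about 0.067 rad. So the wheel is about 0.07 rad short of a full turn. I push it the remaining ~3.5 mm and check.

```bash
python3 - <<'E'
from wfit import *
from station import robot
Z=.091;D=down(C[2])
a=np.pi/2+.157;e=np.pi/2+.086
robot.goto(W(wt(a,.015),.17),D)
robot.servo_line(W(wt(a,.015),Z))
robot.servo_line(W(wt(a),Z),feed=.08)
robot.servo_line(W(wt(e),Z),feed=.02); robot.sleep(.2)
print(robot.observe()['eef_pos'],W(wt(e),Z))
robot.servo_line(W(wt(e,.015),Z))
robot.servo_line(W(wt(e,.015),.17),feed=.2)
robot.goto(np.array([.5197,-.2334,.28]),down(-.113))
look(robot,"w4")
print(robot.observe()['clock'])
im=cv2.imread("pics/w4.png");i2=cv2.imread("pics/w1.png")
cr=lambda m:cv2.resize(m[100:250,225:325],(400,600),interpolation=cv2.INTER_CUBIC)
cv2.imwrite("pics/w4c.png",np.hstack([cr(i2),cr(im)]))
E
```

```text
[ 0.50373702 -0.17773901  0.09098823] [ 0.50381974 -0.17771968  0.091     ]
21.5
```

View pics/w4c.png

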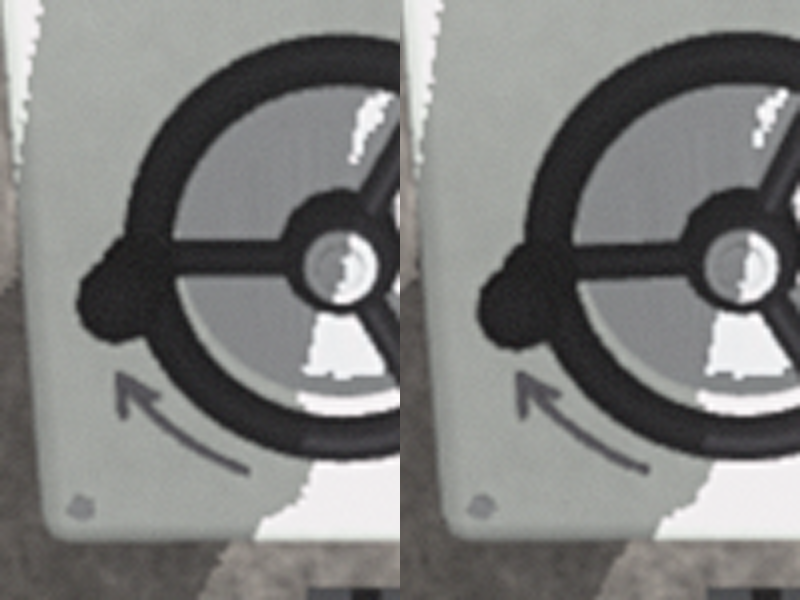

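It is about 0.035 rad short, which is inside the 0.1 rad draw-in. I nudge it the rest of the way, then push the lever home.

```bash
python3 - <<'E'
from wfit import *
from station import robot
Z=.091;D=down(C[2])
e=np.pi/2+.086
robot.goto(W(wt(e,.012),.17),D)
robot.servo_line(W(wt(e,.012),Z))
robot.servo_line(W(wt(e-.033),Z),feed=.04); robot.sleep(.1)
robot.servo_line(W(wt(e,.015),Z))
robot.servo_line(W(wt(e,.015),.17),feed=.2)
D=down(YL);g=.0215;z=.062
robot.goto(W(peg(.31)+nl*(g+.02),.17),D)
robot.servo_line(W(peg(.31)+nl*(g+.02),z))
f0=robot.observe()['force']
for th in(.3,.2,.1,.04):
    r=robot.servo_line(W(peg(th)+nl*g,z),feed=.06,contact_N=15)
    print(th,r,robot.observe()['force']-f0)
r=robot.servo_line(W(peg(-.07)+nl*g,z),feed=.02,contact_N=12)
o=robot.observe();l=o['eef_pos'];print(r,l,W(peg(0)+nl*g,z),o['force']-f0)
n=W(nl,0)-W([0,0],0);b=l+n*.02
robot.servo_line(b);robot.servo_line(b+[0,0,.11],feed=.2)
robot.goto(np.array([.5197,-.2334,.28]),down(-.113))
look(robot,"w5")
print(robot.observe()['clock'])
im=cv2.imread("pics/w5.png");i2=cv2.imread("pics/w1.png")
cr=lambda m:cv2.resize(m[100:250,240:400],(400,375),interpolation=cv2.INTER_CUBIC)
top=np.hstack([cr(i2),cr(im)])
cv2.imwrite("pics/w5c.png",top)
E
```

```text
0.3 False [ 0.25229877 -0.98658319 -0.84256181]
0.2 False [ 1.10527263  0.60768748 -0.77152236]
0.1 False [ 0.08348712 -1.06306542 -1.03744279]
0.04 False [ 0.61433076 -0.55869493 -0.03626608]
True [ 0.45155427 -0.31824314  0.06207113] [ 0.45177041 -0.31940657  0.062     ] [ 0.32993851 -2.21827297  0.20366269]
29.4917
```

View pics/w5c.png

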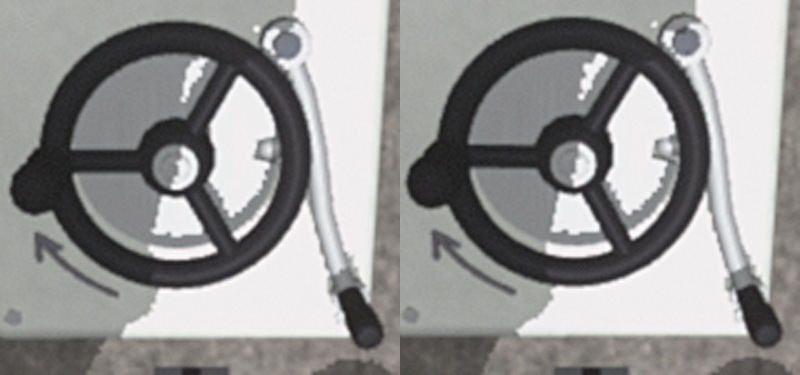

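The side-by-side shows the lever and wheel back at home. I'll put numbers on that by template shifts against the first picture, and check the cups and loose items in the scene view.

```bash
python3 - <<'E'
from wfit import *
from station import robot
p=robot.snapshot("scene");cv2.imwrite("pics/scene1.png",p["color"][:,:,::-1])
def sh(a,b,pts,h):
    for n,(x,y) in pts.items():
        t=cv2.resize(a[y-h:y+h,x-h:x+h],None,fx=8,fy=8,interpolation=2);s=cv2.resize(b[y-h-6:y+h+6,x-h-6:x+h+6],None,fx=8,fy=8,interpolation=2)
        m=cv2.minMaxLoc(cv2.matchTemplate(s,t,5));print(n,round(m[1],3),(np.array(m[3])/8-6).tolist())
a,b=cv2.imread("pics/w1.png"),cv2.imread("pics/w5.png")
sh(a,b,dict(pivot=(354,118),peg=(386,230),hub=(310,165),handle=(255,172),screw=(245,227),spoke1=(334,128),spoke2=(330,205),marker=(470,190),lid=(78,157),spare=(78,245),tooth=(345,160)),11)
a,b=cv2.imread("pics/scene0.png"),cv2.imread("pics/scene1.png")
cv2.imwrite("pics/s.png",np.hstack([cv2.resize(m[100:280,190:490],(399,480),interpolation=2) for m in(a,b)]))
E
```

```text
pivot 0.956 [-0.375, -1.25]
peg 0.992 [-0.625, -0.625]
hub 0.988 [-0.75, -1.25]
handle 0.992 [-1.5, -2.75]
screw 0.996 [-1.25, -1.0]
spoke1 0.993 [0.0, -0.75]
spoke2 0.991 [-1.625, -0.625]
marker 0.979 [0.0, -0.25]
lid 0.728 [-2.0, -1.75]
spare 0.552 [-2.25, -1.25]
tooth 0.986 [-0.375, -0.5]
```

View pics/s.png

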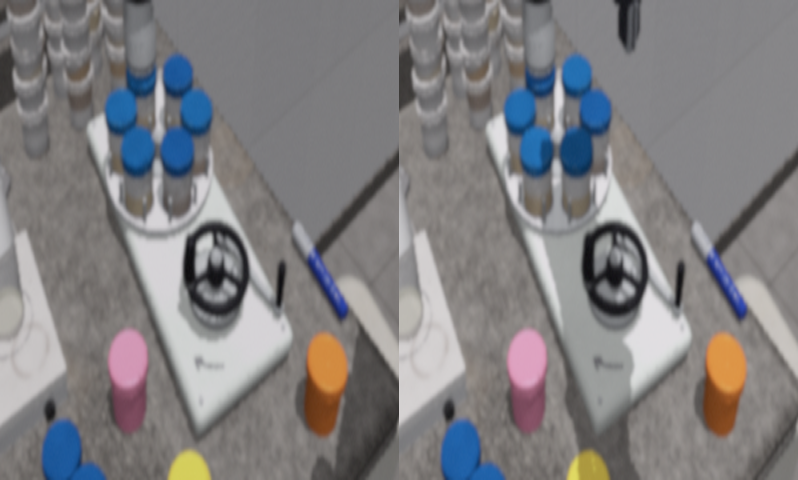

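By the template shifts the wheel is about 0.013 rad past home and the lever about 0.005 rad out, after correcting for camera rotation. The cups and loose items look undisturbed in the scene view. I press the lever home more firmly to seat it fully and then measure again.

```bash
python3 - <<'E'
from wfit import *
from station import robot
D=down(YL);g=.0215;z=.062
robot.goto(W(peg(0)+nl*(g+.02),.17),D)
robot.servo_line(W(peg(0)+nl*(g+.02),z))
f0=robot.observe()['force']
robot.servo_line(W(peg(0)+nl*(g+.004),z),feed=.06)
r=robot.servo_line(W(peg(-.08)+nl*g,z),feed=.02,contact_N=25)
o=robot.observe();print(r,o['eef_pos'],o['force']-f0)
robot.sleep(.3);o=robot.observe();l=o['eef_pos'];print(l,o['force']-f0)
n=W(nl,0)-W([0,0],0);b=l+n*.02
robot.servo_line(b);robot.servo_line(b+[0,0,.11],feed=.2)
robot.goto(np.array([.5197,-.2334,.28]),down(-.113));robot.sleep(.3)
look(robot,"w6");print(robot.observe()['clock'])
def sh(a,b,pts,h=11):
    for n,(x,y) in pts.items():
        t=cv2.resize(a[y-h:y+h,x-h:x+h],None,fx=8,fy=8,interpolation=2);s=cv2.resize(b[y-h-6:y+h+6,x-h-6:x+h+6],None,fx=8,fy=8,interpolation=2)
        m=cv2.minMaxLoc(cv2.matchTemplate(s,t,5));print(n,round(m[1],3),(np.array(m[3])/8-6).tolist())
P=dict(pivot=(354,118),peg=(386,230),hub=(310,165),handle=(255,172),screw=(245,227),spoke1=(334,128),spoke2=(330,205),tooth=(345,160))
b=cv2.imread("pics/w6.png")
for k in("w1","w5"): print(k);sh(cv2.imread(f"pics/{k}.png"),b,P)
E
```

```text
True [ 0.45204485 -0.31822081  0.06234057] [ 0.23930437 -2.9233798   0.09315979]
[ 0.45199676 -0.31809668  0.062293  ] [ 0.63561127 -5.19077992  1.11712275]
34.5
w1
pivot 0.968 [-0.875, -0.75]
peg 0.996 [-0.75, -0.625]
hub 0.957 [-1.25, -0.875]
handle 0.992 [-1.5, -2.125]
screw 0.995 [-1.0, -0.625]
spoke1 0.994 [-0.25, -0.25]
spoke2 0.992 [-1.75, -0.375]
tooth 0.99 [-0.75, 0.0]
w5
pivot 0.982 [-0.5, 0.375]
peg 0.995 [-0.125, 0.125]
hub 0.948 [-0.5, 0.375]
handle 0.987 [0.125, 0.5]
screw 0.995 [0.25, 0.375]
spoke1 0.997 [-0.375, 0.5]
spoke2 0.996 [-0.125, 0.25]
tooth 0.991 [-0.25, 0.375]
```

```bash
python3 -c "
from station import robot
robot.sign_off();print(robot.observe()['clock'])"
```

```text
the job is handed in; nothing more can be done
the job is handed in; nothing more can be done
```

I unlocked the lever, pushed the wheel clockwise through one full turn and pushed the lever back in. I then handed the job in at about 34.5 s with the arm clear. No verdict was reported.

- **Lever out:** I pushed it to about 0.3 rad, and the picture agreed.
- **Wheel turn:** The force change I logged during the main turn was at most about 2 N. The first pass stopped about 0.07 rad short, so I added two small nudges.
- **Lever in:** I pressed it home twice and it stopped at the same place within half a millimetre both times. In the last picture the peg is within about 0.2 px of its starting position relative to the casing.
- **Cups and loose things:** A scene picture taken before the final press looks the same as the first one: six cups, one of them under the head, and the pink and orange cups and the marker in place. It cannot show which cup is which, since they look alike.

**Checks that were off:**
- The last picture puts the wheel about 0.02 rad past the exact full turn with the lever in. I took this to be play in the notch and did not correct it.
- The second press stopped on its 25 N limit, but the force read right after was only 3–5 N. I relied on the repeated stop position and the picture instead.
- The picture match for the spare cup and spare lid was too weak (scores of 0.55 and 0.73) to confirm they stayed put.

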